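# Find the socket for the canopy clamp nut

### The job

Without lifting it off the counter, roll the canopy pole a quarter turn towards the robot so that it rests on the flats of its end caps with the clamp nut straight up. Then try the three look-alike sockets on the nut, standing each one that does not fit back upright on the counter, and push the one that fits straight down, fully home on the nut. Finish while still gripping that seated socket, ready to tighten, and do not disturb the pots and other things on the counter.

Things in the scene. Friction and masses are not known exactly. Their poses are not given: they have to be found in the camera images.
- pole_axis (a point): middle of a round pole, on its axis; own y along it, own +x towards the nut. 224 mm long, tube 40 mm across, clamp band 42 mm across and 34 mm wide at the middle, 0.85 kg. It lies on 28 mm long black rubber end caps, 56 mm across. At the start: axis 28 mm up, nut level, away from the robot. Rolled (44 mm travel) onto its flats: axis 22 mm up, nut up
- cap_flat (a point): middle of the pole's length on the broad flats of its end caps, 22 mm from the axis on the side opposite the nut (own -x), each about 35 mm wide. Elsewhere the caps are near-round (narrow facets, so that the pole stays where it is left); within about 0.4 rad of the flat it drops onto it. Same axes as the pole
- nut_foot (a point): centre of the foot of the hex nut, 26 mm from the pole's axis, on the face of a round boss 38 mm across; same axes as the pole, +x out along the nut. Nut fixed to the pole (does not turn), 22 mm high, 24 mm across flats, outer edge chamfered 1.5 mm. Two flats face own +y and -y (can be pinched along the pole), two corners point to own +z and -z
- nut_tip (a point): centre of the hex nut's outer end, 48 mm from the pole's axis (22 mm beyond nut_foot); a 14 mm stud stands 3 mm proud of it. Same axes as the pole
- socket_a_center (a point): centre of a steel socket standing mouth down, 62 mm tall, 0.24 kg; this point is 31 mm above its underside, own z up. Lower 30 mm: round skirt, 38 mm across. Above it: hex head, 28 mm across flats, 32 mm high, flats facing own 30, 90 and 150 degrees from own x and opposite. The three sockets are alike outside; their mouths differ and which one fits is not told
- socket_a_mouth (a point): centre of that socket's mouth rim (underside), own z up through the socket. Hex opening in line with the hex head (same flat directions), 26 mm deep, rim chamfered 2.5 mm. Of the three, the mouths are 19, 21 and 26 mm across flats: only the 26 goes over the nut, until its rim meets the boss (nut_foot); the others stop at the nut's end, 15 to 20 mm higher
- socket_b_center (a point): centre of a steel socket standing mouth down, 62 mm tall, 0.24 kg; this point is 31 mm above its underside, own z up. Lower 30 mm: round skirt, 38 mm across. Above it: hex head, 28 mm across flats, 32 mm high, flats facing own 30, 90 and 150 degrees from own x and opposite. The three sockets are alike outside; their mouths differ and which one fits is not told
- socket_b_mouth (a point): centre of that socket's mouth rim (underside), own z up through the socket. Hex opening in line with the hex head (same flat directions), 26 mm deep, rim chamfered 2.5 mm. Of the three, the mouths are 19, 21 and 26 mm across flats: only the 26 goes over the nut, until its rim meets the boss (nut_foot); the others stop at the nut's end, 15 to 20 mm higher
- socket_c_center (a point): centre of a steel socket standing mouth down, 62 mm tall, 0.24 kg; this point is 31 mm above its underside, own z up. Lower 30 mm: round skirt, 38 mm across. Above it: hex head, 28 mm across flats, 32 mm high, flats facing own 30, 90 and 150 degrees from own x and opposite. The three sockets are alike outside; their mouths differ and which one fits is not told
- socket_c_mouth (a point): centre of that socket's mouth rim (underside), own z up through the socket. Hex opening in line with the hex head (same flat directions), 26 mm deep, rim chamfered 2.5 mm. Of the three, the mouths are 19, 21 and 26 mm across flats: only the 26 goes over the nut, until its rim meets the boss (nut_foot); the others stop at the nut's end, 15 to 20 mm higher
- vase_tall: bystander: dark blue painted vase with blue rim, 84 mm wide, 120 mm tall; origin at the centre of its foot
- vase_round: bystander: brown painted vase with red rim, 90 mm wide, 100 mm tall; origin at the centre of its foot
- vase_small: bystander: small black painted vase with green rim, 64 mm wide, 85 mm tall; origin at the centre of its foot
- cup: bystander: red mug, 68 mm wide, 65 mm tall; origin at the centre of its foot
- dish: bystander: shallow terracotta bowl, 84 mm wide, 24 mm tall; origin at the centre of its foot
- washer: bystander: flat steel washer lying on the counter, 34 mm wide, 5 mm thick; origin at the centre of its underside
- spanner: bystander: open-ended spanner lying on the counter, 180 mm long along its own x; origin at its underside
There are look-alikes about, which are no part of the job. What is shaped like the part that bears pole_axis but blue is not meant.

How it is judged:
By the outcome, as a careful person would: the job done as asked, in the order asked, and still so for the second after the job is handed in, while the arm keeps its last pose, push and grip.
It also fails if it takes over 72 s, if anything falls off the work surface, if the arm or the gripper's body presses on something with over 40 N, if the wrist force passes 120 N, or if a joint passes its speed limit or range.

### The arm

A 6-joint arm with a two-finger parallel gripper is mounted at the origin on the work surface. World frame = base frame: x ahead of the robot, y to its left, z up, the work surface at z = 0. Lengths are in m, angles in rad, forces in N, time in s.
With the tool pointing down it reaches from about 0.35 to 0.95 m from the base axis. Payload 17.4 kg.
Tool frame: the origin (TCP) lies between the finger pads; the fingertips stand 22 mm ahead of it and the grasp point (between the pads) lies 3 mm ahead of it; y points along the fingers, z is the direction in which the jaws open and shut, and the axes are right-handed (so a half turn about y gives the same grasp; the last joint's range is limited). The gripper opens to 93 mm and grips with 3 to 60 N. Pads are 15 mm wide; open, the fingers measure 128 mm over their backs; the gripper's body (75 mm by 188 mm) begins 65 mm behind the grasp point.
Start: joints at [-1.366, 0.116, 1.442, -0, 1.584, -0.038], TCP at [0.162, -0.655, 0.241] pointing down, gripper open.
Joint ranges: [-2.83, 2.83], [-0.83, 2.19], [0.07, 2.5], [-1.14, 4.28], [0.01, 3], [-2.97, 2.97]. Speed limits (rad/s): [1.89, 1.89, 2.22, 3.14, 3.14, 3.14].

### API

Orientations are given as a unit quaternion [w, x, y, z].
In Python, from workcell import get_obs, eyes, job, spotter gives the robot as it stands.
- The arm moves only by the tool send_rows, never from a script. Its argument "commands" is a list that holds one entry, the list of rows, each a list of 5 numbers: the closure, from 0 (fully open) to 1 (shut), then the shift along the tool's x, y, z in mm, then the turn about the tool's y in rad. In form: [[[gripper, x, y, z, spin], ...]]. A call has 1 to 12 rows; each row is the pose to reach, as a shift and turn from the pose commanded when the call began, along the tool's axes at that moment; what a row does not reach only later rows make up. A row lasts 1/10 s, in which the tool goes at most 50 mm and 8.59 degrees, less where a joint would pass 70% of its speed; a pose out of reach is approached as far as the arm can. A call with a gripper value outside its range is refused whole. The fingers move at their own pace and stop on an object; "grip_force" is the grip in N (left out, the last holds). Time passes only in rows, so rows that repeat a pose let the fingers close. It gives the time, the measured TCP pose, the force and the opening at its end, in the units of the state.
- get_obs(): the state, without advancing time (a new reading comes with each control period).
- eyes.read_camera(name): name is "side" or "top"; returns (picture, depth): 420x560x3 uint8, red, green, blue; 420x560 float32, m along the optical axis (not along the pixel's ray), 0 where there is no reading.
- eyes.get_calibration(name): a dict with "mtx" (3x3 intrinsics, pixels), "world_to_cam" (4x4, takes a point from world to camera coordinates). Camera axes: x right, y down, z forward; pixel columns grow to the right and rows downward; lengths in m; the calibration is good to about 2 mm. A picture is of the moment at which its call begins. get_calibration takes no time and is no camera call.
- job.job_done(): hands the job in, once; it reports no verdict.
Trained networks look in the newest picture that a camera, given by its name, has taken for a name from the list of things; names that differ only in an ending like _2 or _b are one class to them, and where a whole thing is asked for, a point or a joint stands for the part that bears it (a point fixed in the world has none). Each returns a list of dicts, best first, with "score" (0 to 1); they miss things now and then, are a little off and sometimes report something else, mostly with a low value. They report only what shows in the picture. A call takes as long as a camera call. They do not tell look-alikes from the thing itself.
- spotter.spot_in(camera, label): "point" ([column, row] as shares, 0 to 1, of the picture: columns of its width, rows of its height, amid what is visible of it).
The state is a dict: "t": time; "joint_positions": joint angles; "qd": joint speeds; "joint_efforts": joint torques, N m; "eef_pos": TCP position; "orientation": TCP orientation; "ft_force": force on the tool from outside, world axes, zero at the start; "wrist_torque": the same for the moment, N m; "grip_width": finger opening in m.
Only numpy, scipy, OpenCV 4.12 (cv2) and the standard library are available. Lean on these libraries where they do the work, as an engineer would, in place of code of your own. Each camera call takes 0.05 s, during which the arm holds its last target.

## Working session

There is one attempt and no reset: what is moved stays moved. The work goes in short steps, Python scripts to look and compute and a tool call to move; the robot and the scene stay as the last step left them, time stands still between calls to the robot, and variables do not carry over. Pictures are saved under pics/ and viewed, and the job is handed in when it is done.

Besides the shell and the picture viewer there is one more tool, called after ">>>" as a command line: name --argument value ..., lists and objects as JSON in quotes. send_rows: Moves the arm, as the interface text tells. Its arguments: {"type":"object","properties":{"commands":{"type":"array"},"grip_force":{"type":"number"}},"required":["commands"]}

```bash
ls; mkdir -p pics
cat > h.py <<'E'
import numpy as np, cv2
from workcell import get_obs, eyes, job, spotter
def snap(cam,fn=None):
    p,d=eyes.read_camera(cam)
    if fn: cv2.imwrite('pics/'+fn, cv2.cvtColor(p,cv2.COLOR_RGB2BGR))
    np.savez('last_'+cam,p=p,d=d)
    return p,d
def w2c(cam,P):
    c=eyes.get_calibration(cam);P=np.atleast_2d(P)
    q=(np.c_[P,np.ones(len(P))]@np.array(c['world_to_cam']).T)[:,:3]
    uv=q@np.array(c['mtx']).T
    return uv[:,:2]/uv[:,2:],q[:,2]
def cloud(cam,d):
    c=eyes.get_calibration(cam);K=np.array(c['mtx'])
    v,u=np.indices(d.shape)
    pc=np.stack([(u-K[0,2])/K[0,0]*d,(v-K[1,2])/K[1,1]*d,d],-1)
    T=np.linalg.inv(np.array(c['world_to_cam']))
    return pc@T[:3,:3].T+T[:3,3]
def zplane(cam,u,v,z):
    c=eyes.get_calibration(cam);K=np.array(c['mtx']);T=np.linalg.inv(np.array(c['world_to_cam']))
    r=T[:3,:3]@np.linalg.inv(K)@np.array([u,v,1.]);o=T[:3,3]
    return o+r*(z-o[2])/r[2]
E
python3 - <<'E'
from h import *
np.set_printoptions(precision=4,suppress=True)
for c in('side','top'):
    snap(c,c+'0.png')
    T=np.linalg.inv(np.array(eyes.get_calibration(c)['world_to_cam'])); print(c,T, eyes.get_calibration(c)['mtx'])
for c in('side','top'):
    for l in ['pole_axis','nut_tip','nut_foot','socket_a_center','socket_a_mouth']:
        print(c,l,[(np.round([r['point'][0]*560,r['point'][1]*420]),round(r['score'],2)) for r in spotter.spot_in(c,l)])
print(get_obs())
E
```

```text
pics
side [[-0.8179 -0.4526  0.3552  0.1193]
 [-0.5753  0.6314 -0.52    0.5256]
 [ 0.0111 -0.6296 -0.7768  0.77  ]
 [ 0.      0.      0.      1.    ]] [[401.9906   0.     281.8396]
 [  0.     401.9906 212.9161]
 [  0.       0.       1.    ]]
top [[-0.     -0.9812  0.193   0.252 ]
 [-1.      0.0009  0.0043  0.0208]
 [-0.0044 -0.193  -0.9812  1.2469]
 [ 0.      0.      0.      1.    ]] [[421.4773   0.     277.0728]
 [  0.     421.4773 211.8518]
 [  0.       0.       1.    ]]
side pole_axis [(array([258., 160.]), 0.85), (array([298., 317.]), 0.72), (array([314.,  95.]), 0.45)]
side nut_tip [(array([298., 313.]), 0.82), (array([260., 160.]), 0.6)]
side nut_foot [(array([300., 312.]), 0.95), (array([261., 158.]), 0.69), (array([313.,  96.]), 0.26)]
side socket_a_center [(array([196., 271.]), 0.63), (array([136., 250.]), 0.38)]
side socket_a_mouth [(array([197., 276.]), 0.87), (array([263., 159.]), 0.16)]
top pole_axis [(array([397., 314.]), 0.92), (array([315., 176.]), 0.87), (array([207., 285.]), 0.58)]
top nut_tip [(array([397., 309.]), 0.92), (array([318., 173.]), 0.91), (array([208., 281.]), 0.7)]
top nut_foot [(array([316., 176.]), 0.84), (array([393., 314.]), 0.66), (array([209., 283.]), 0.61)]
top socket_a_center [(array([197., 203.]), 0.71), (array([411., 239.]), 0.41)]
top socket_a_mouth [(array([197., 207.]), 0.58)]
{'t': 0.6, 'joint_positions': array([-1.3658,  0.116 ,  1.4417,  0.    ,  1.584 , -0.0378]), 'qd': array([ 0.0017, -0.0003, -0.0003,  0.0004, -0.0019,  0.0012]), 'joint_efforts': array([  0.0046, -72.0668, -62.2551,   0.0781,   0.0181,   0.0001]), 'eef_pos': array([ 0.1623, -0.6552,  0.2406]), 'orientation': array([ 0.0856, -0.0856,  0.7019, -0.7019]), 'ft_force': array([0.0078, 0.3147, 0.0351]), 'wrist_torque': array([-0.0091,  0.001 , -0.0299]), 'grip_width': 0.0929644801823411}
```

View pics/top0.png

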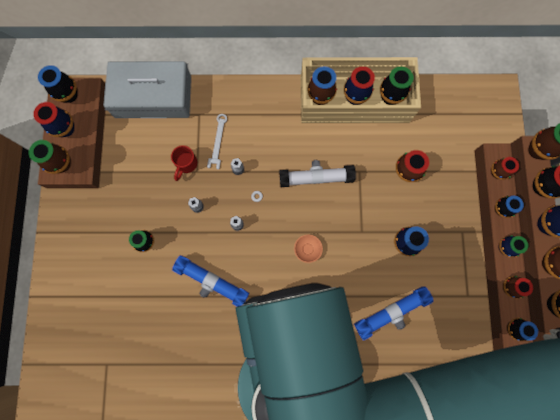

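View pics/side0.png

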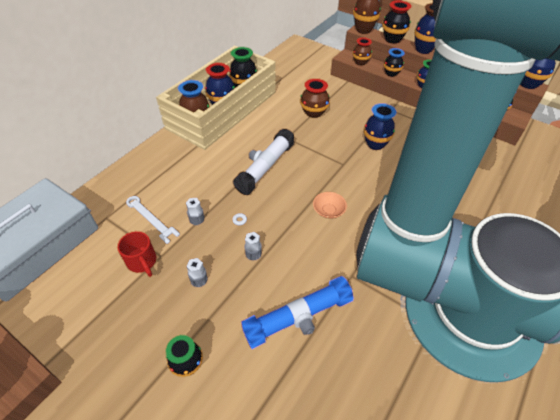

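The top view shows the white pole with black caps at about (317,176) and its nut on the far side at (316,163). The three sockets are at (237,166), (196,205) and (237,223), and the two blue poles are look-alikes. Next I measure from the depth images.

Run:
```python
from h import *
np.set_printoptions(precision=4,suppress=True)
L={c:np.load(f'last_{c}.npz') for c in('top','side')}
for c in L:
    X=cloud(c,L[c]['d']); 
    # table check
    print(c,'table z', [X[v,u] for (u,v) in ([(290,215),(350,120)] if c=='top' else [(200,320),(350,180)])])
allX=np.concatenate([cloud(c,L[c]['d']).reshape(-1,3) for c in L]); src=np.concatenate([np.full(420*560,i) for i in range(2)])
Xt=cloud('top',L['top']['d'])
for n,(u,v) in dict(s1=(237,166),s2=(196,205),s3=(237,223),washer=(257,196),pole=(317,176),cup=(182,160),dish=(309,249),span=(218,140),vs=(141,241),vr=(413,166),vt=(411,240),bl=(210,282)).items():
    c0=Xt[v,u]
    print(n,c0)
    if n[0]=='s' and n[1:].isdigit():
        for i in range(2):
            m=(src==i)&(np.hypot(*(allX[:,:2]-c0[:2]).T)<.035)
            for lo,hi in((.055,.07),(.035,.055),(.006,.028)):
                q=allX[m&(allX[:,2]>lo)&(allX[:,2]<hi)]
                if len(q): print('  ',i,lo,len(q),q.min(0),q.max(0),'med',np.median(q,0))
m=(np.abs(allX[:,0]-Xt[176,317][0])<.08)&(np.abs(allX[:,1]-Xt[176,317][1])<.16)&(allX[:,2]>.008)
for i in range(2):
    q=allX[m&(src==i)]; print(len(q),q.min(0),q.max(0))
    for y in np.arange(-.2,.06,.014):
        r=q[abs(q[:,1]-y)<.007]
        if len(r): print(round(y,3),len(r),r[:,0].min(),r[:,0].max(),r[:,2].max(), r[r[:,2].argmax(),0])
# big crops
t=L['top']['p'][...,::-1]; s=L['side']['p'][...,::-1]
cv2.imwrite('pics/c1.png',np.hstack([cv2.resize(t[140:245,175:280],(400,400),interpolation=3),cv2.resize(s[185:295,175:285],(400,400),interpolation=3)]))
cv2.imwrite('pics/c2.png',np.hstack([cv2.resize(t[130:230,270:370],(400,400),interpolation=3),cv2.resize(s[115:215,215:315],(400,400),interpolation=3)]))
```

```text
top table z [array([ 0.4885, -0.0128, -0.0052]), array([ 0.7845, -0.2003,  0.0164])]
side table z [array([ 0.4462,  0.3343, -0.0016]), array([ 0.3898, -0.1883, -0.0016])]
s1 [0.6231 0.1437 0.0583]
   0 0.055 84 [0.6178 0.1318 0.0552] [0.6464 0.1613 0.0678] med [0.6318 0.1465 0.0609]
   0 0.035 23 [0.6145 0.1298 0.035 ] [0.6344 0.1609 0.0532] med [0.6199 0.1425 0.0457]
   0 0.006 39 [0.6136 0.1267 0.0061] [0.6547 0.1619 0.0279] med [0.6197 0.1386 0.0184]
   1 0.055 124 [0.6153 0.1315 0.0555] [0.6449 0.1616 0.065 ] med [0.6275 0.1482 0.0622]
   1 0.035 74 [0.6149 0.1358 0.035 ] [0.6436 0.1622 0.0545] med [0.6191 0.1545 0.0454]
   1 0.006 94 [0.6104 0.1311 0.0066] [0.6404 0.1657 0.0278] med [0.6169 0.1575 0.0175]
s2 [0.5044 0.2583 0.0663]
   0 0.055 86 [0.5003 0.2518 0.0553] [0.5297 0.281  0.0667] med [0.5144 0.2664 0.0618]
   0 0.035 20 [0.4998 0.247  0.0355] [0.5183 0.276  0.0545] med [0.5045 0.2566 0.0441]
   0 0.006 32 [0.4963 0.2339 0.0065] [0.5385 0.2843 0.0279] med [0.503  0.2573 0.0184]
   1 0.055 167 [0.4969 0.2528 0.0555] [0.5287 0.2823 0.0673] med [0.5107 0.2679 0.0621]
   1 
[... 3417 characters left out ...]
7913043
-0.074 109 0.5766964593567704 0.6465329227003761 0.051492526969478924 0.5967519577537278
-0.06 72 0.5755808769596417 0.6108757924349568 0.05053480252107645 0.5949877899031512
-0.046 68 0.574947166990623 0.6100022075642355 0.05112351885616895 0.5959188115220301
-0.032 73 0.5735449823519729 0.6104908179685795 0.05117449161669063 0.5952840892910511
-0.018 47 0.5727939239071886 0.6096065607714485 0.05145955099333821 0.5780763704982689
-0.004 96 0.569879609736222 0.614586748479616 0.059091903397374024 0.5874533438396973
0.01 151 0.5677816341269687 0.6148828337211787 0.05971783490769156 0.5948922643906978
0.024 144 0.568589135827398 0.6199166737939442 0.05848543928291927 0.5870221188835756
```

```bash
python3 -c "
import cv2,numpy as np
a=np.vstack([cv2.resize(cv2.imread('pics/c1.png'),(600,300)),cv2.resize(cv2.imread('pics/c2.png'),(600,300))]);cv2.imwrite('pics/c3.png',a)"
```

```text
(no output)
```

View pics/c3.png

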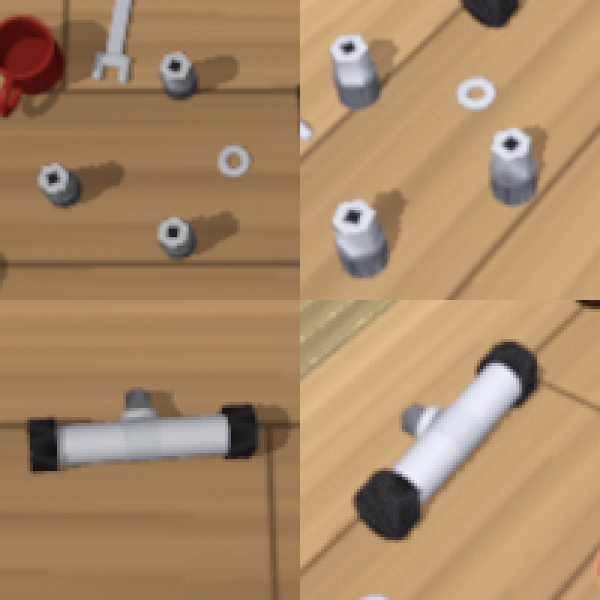

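The crop shows all three socket heads upright, each with a dark square on top. The white pole's nut points away, level. Next I fit the pole axis and rectify the socket tops to get the hex angles.

```bash
cat > fit.py <<'E'
from h import *
from scipy.optimize import least_squares
np.set_printoptions(precision=4,suppress=True)
def polefit(cams,x0,y0,zc=.028,half=.09,rng=.03):
    for c in cams:
        L=np.load(f'last_{c}.npz'); X=cloud(c,L['d']).reshape(-1,3)
        m=(abs(X[:,0]-x0)<rng)&((abs(X[:,1]-y0)<.075)&(abs(X[:,1]-y0)>.024))&(X[:,2]>.02)&(X[:,2]<zc+.028)
        q=X[m]
        def f(p):
            a,s,z,t=p; n=np.array([s,1,t]);n/=np.linalg.norm(n); d=q-np.array([a,y0,z]); return np.linalg.norm(d-np.outer(d@n,n),axis=1)-.020
        r=least_squares(f,[x0,0,zc,0],loss='soft_l1',f_scale=.002)
        print(c,len(q),'axis x at y0',r.x[0],'slope dx/dy',r.x[1],'z',r.x[2],r.x[3],'rms',np.sqrt(np.mean(f(r.x)**2)))
def rect(cam,cx,cy,z,half=.024,n=240):
    p=np.load(f'last_{cam}.npz')['p'][...,::-1]
    g=np.linspace(half,-half,n)
    Xg,Yg=np.meshgrid(cx+g,cy+g,indexing='ij') # rows: x down, cols: +y left
    uv,_=w2c(cam,np.c_[Xg.ravel(),Yg.ravel(),np.full(n*n,z)])
    return cv2.remap(p,uv[:,0].reshape(n,n).astype(np.float32),uv[:,1].reshape(n,n).astype(np.float32),cv2.INTER_CUBIC)
E
python3 - <<'E'
from fit import *
polefit(['top','side'],.60,-.09)
for c in('top','side'):
    L=np.load(f'last_{c}.npz'); X=cloud(c,L['d']).reshape(-1,3)
    q=X[(X[:,0]>.629)&(X[:,0]<.66)&(abs(X[:,1]+.09)<.035)&(X[:,2]>.015)&(X[:,2]<.06)]; print(c,'nut',len(q),q.min(0),q.max(0),q.mean(0))
    q=q[q[:,0]>.634];print(q.min(0),q.max(0),q.mean(0))
S=[(.629,.147),(.512,.267),(.458,.146)]
rows=[np.hstack([rect(c,x,y,.062) for x,y in S]) for c in('top','side')]
cv2.imwrite('pics/rect.png',np.vstack(rows))
E
```

```text
top 462 axis x at y0 0.6015827734114907 slope dx/dy -0.07122464649043776 z 0.027468147304130847 0.002189757960631697 rms 0.0018441788408100725
side 467 axis x at y0 0.598951817528884 slope dx/dy -0.07024016310994274 z 0.02867527278182667 -0.0009046968404405493 rms 0.001251461210817279
top nut 55 [ 0.6297 -0.1027  0.0231] [ 0.6527 -0.0784  0.0446] [ 0.64   -0.0896  0.0374]
[ 0.6344 -0.1026  0.03  ] [ 0.6527 -0.0784  0.0432] [ 0.6422 -0.0899  0.0375]
side nut 58 [ 0.6296 -0.1027  0.0208] [ 0.6496 -0.0769  0.0444] [ 0.6384 -0.0847  0.0352]
[ 0.6343 -0.1027  0.0208] [ 0.6496 -0.0772  0.0444] [ 0.6408 -0.0851  0.0354]
```

View pics/rect.png

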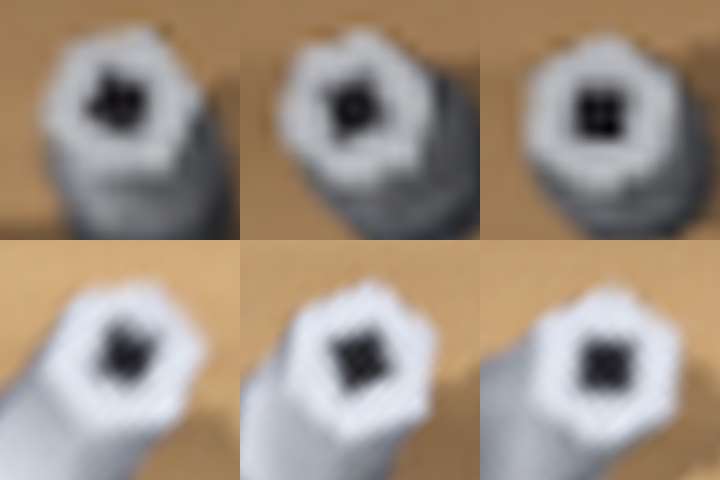

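The rectified tops show clear hexagons: corners point up/down for the right-hand socket (s3), and s1 and s2 are turned somewhat. I fit the angles and centres numerically.

```bash
cat >> fit.py <<'E'
def hexfit(cam,cx,cy,z=.062,af=.028,n=240,half=.024):
    from scipy.optimize import differential_evolution
    im=cv2.cvtColor(rect(cam,cx,cy,z),cv2.COLOR_BGR2HSV).astype(float)
    v=im[...,2]/255-im[...,1]/255   # bright & grey
    v=np.where(v<0.15,v,v); px=2*half/(n-1)
    g=np.linspace(half,-half,n);Xg,Yg=np.meshgrid(g,g,indexing='ij')
    def f(p):
        x,y,a=p;dx=Xg-x;dy=Yg-y
        r=np.max([abs(dx*np.cos(a+k*np.pi/3)+dy*np.sin(a+k*np.pi/3)) for k in range(3)],0)
        i=(r<af/2)&(r>.0095);o=(r>af/2)&(r<af/2+.0035)
        return v[o].mean()-v[i].mean()+v[o].std()*0
    r=differential_evolution(f,[(-.008,.008),(-.008,.008),(0,np.pi/3)],seed=1,maxiter=40,popsize=12,polish=False)
    return cx+r.x[0],cy+r.x[1],np.degrees(r.x[2]),r.fun
E
python3 - <<'E'
from fit import *
S=[(.629,.147),(.512,.267),(.458,.146)]
for c in('top','side'):
    for x,y in S: print(c,np.array(hexfit(c,x,y)))
q=get_obs()['orientation'];from scipy.spatial.transform import Rotation as R
print(R.from_quat(q[[1,2,3,0]]).as_matrix())
E
```

```text
top [ 0.6327  0.1469  8.4576 -0.3195]
top [ 0.5147  0.2681 19.6501 -0.3535]
top [ 0.4594  0.1458 24.5539 -0.3389]
side [ 0.6297  0.1455  9.0522 -0.2843]
side [ 0.5121  0.2662 22.2989 -0.3297]
side [ 0.4568  0.1441 25.6503 -0.3245]
[[-0.9707  0.      0.2404]
 [-0.2404  0.0001 -0.9707]
 [-0.     -1.     -0.0001]]
```

```bash
cat >> h.py <<'E'
from scipy.spatial.transform import Rotation as R
def plan(ts,base=None):
    """ts: list of (x,y,z,jawyaw_deg or None); prints tool-frame shift mm and spin from current measured pose"""
    o=get_obs();q=np.array(o['orientation']);M=R.from_quat(q[[1,2,3,0]]).as_matrix();p=np.array(o['eef_pos'])
    if base is not None: p=np.array(base)
    yaw0=np.degrees(np.arctan2(M[1,2],M[0,2]))
    print('t',round(o['t'],2),'pos',p,'yaw',round(yaw0,2),'F',np.round(o['ft_force'],1),'w',round(o['grip_width'],4),'q6',round(o['joint_positions'][5],2))
    for t in ts:
        d=M.T@(np.array(t[:3])-p)*1000
        if len(t)<4 or t[3] is None: s=0
        else: 
            e=(t[3]-yaw0+90)%180-90; s=-np.radians(e)
        print(t,'->',np.round(d,1).tolist(),round(s,3))
E
python3 - <<'E'
from h import *
np.set_printoptions(precision=4,suppress=True)
plan([(.6395,-.090,.15,94),(.6395,-.090,.043,94)])
E
```

```text
t 0.6 pos [ 0.1623 -0.6552  0.2406] yaw -76.09 F [0.  0.3 0. ] w 0.093 q6 -0.04
(0.6395, -0.09, 0.15, 94) -> [-599.1, 90.7, -433.9] 0.173
(0.6395, -0.09, 0.043, 94) -> [-599.1, 197.7, -433.9] 0.173
```

>>> send_rows --commands '[[[0.4, -599, 0, -434, 0.173], [0.4, -599, 0, -434, 0.173], [0.4, -599, 0, -434, 0.173], [0.4, -599, 0, -434, 0.173], [0.4, -599, 0, -434, 0.173], [0.4, -599, 0, -434, 0.173], [0.4, -599, 0, -434, 0.173], [0.4, -599, 0, -434, 0.173], [0.4, -599, 0, -434, 0.173], [0.4, -599, 0, -434, 0.173], [0.4, -599, 0, -434, 0.173], [0.4, -599, 0, -434, 0.173]]]'

```text
t: 1.8
eef_pos: [0.5503, -0.1948, 0.241]
orientation: [-0.025, 0.024, -0.707, 0.707]
ft_force: [1.2, -1.4, 0.5]
grip_width: 0.0559
```

Run:
```python
from h import *
np.set_printoptions(precision=4,suppress=True)
plan([(.6395,-.090,.24,94),(.6395,-.090,.12,94)])
```

```text
t 1.8 pos [ 0.5503 -0.1948  0.241 ] yaw -86.0 F [ 1.2 -1.4  0.5] w 0.0559 q6 1.12
(0.6395, -0.09, 0.24, 94) -> [-96.3, 1.0, -98.3] 0.0
(0.6395, -0.09, 0.12, 94) -> [-96.3, 121.0, -98.4] 0.0
```

>>> send_rows --commands '[[[0.4, -60, 0, -60, 0], [0.4, -60, 0, -60, 0], [0.4, -60, 0, -60, 0], [0.4, -60, 0, -60, 0], [0.4, -60, 0, -60, 0]]]'

```text
t: 2.3
eef_pos: [0.6045, -0.1333, 0.2407]
orientation: [-0.024, 0.024, -0.707, 0.707]
ft_force: [-0.6, 0.1, -0.3]
grip_width: 0.0558
```

Run:
```python
from h import *
np.set_printoptions(precision=4,suppress=True)
plan([(.6395,-.090,.12,94)])
```

```text
t 2.3 pos [ 0.6045 -0.1333  0.2407] yaw -86.03 F [-0.6  0.1 -0.3] w 0.0558 q6 1.24
(0.6395, -0.09, 0.12, 94) -> [-37.9, 120.7, -40.8] -0.001
```

>>> send_rows --commands '[[[0.4, -38, 0, -41, 0], [0.4, -38, 40, -41, 0], [0.4, -38, 80, -41, 0], [0.4, -38, 120, -41, 0], [0.4, -38, 150, -41, 0], [0.4, -38, 170, -41, 0], [0.4, -38, 170, -41, 0], [0.4, -38, 170, -41, 0]]]'

```text
t: 3.1
eef_pos: [0.6399, -0.09, 0.0717]
orientation: [-0.024, 0.024, -0.707, 0.707]
ft_force: [-0.0, -0.4, 0.7]
grip_width: 0.056
```

Run:
```python
from h import *
np.set_printoptions(precision=4,suppress=True)
a,_=snap('top'); b,_=snap('side')
plan([(.6395,-.090,.043,94)])
a=a[...,::-1];b=b[...,::-1]
cv2.imwrite('pics/n1.png',np.hstack([cv2.resize(a[110:230,260:380],(400,400),interpolation=3),cv2.resize(b[95:215,205:325],(400,400),interpolation=3)]))
```

```text
t 3.2 pos [ 0.6406 -0.0898  0.0726] yaw -86.04 F [ 0.1 -0.4  0.3] w 0.056 q6 1.32
(0.6395, -0.09, 0.043, 94) -> [1.1, 29.6, 0.2] -0.001
```

View pics/n1.png

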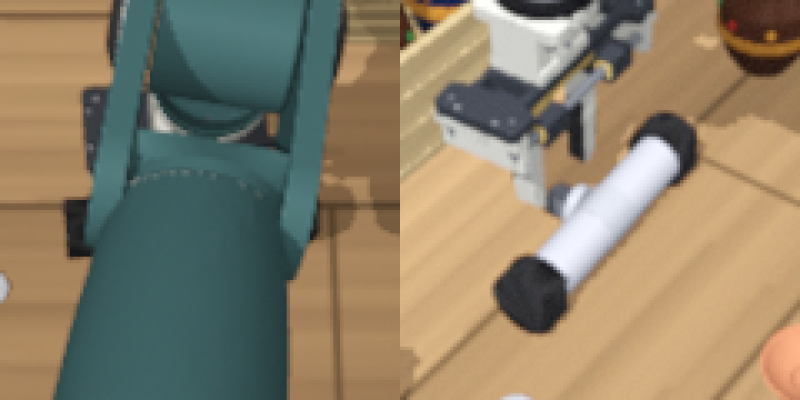

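The side view shows the fingers straddling the nut (crop about (565,195)), clear of tube and caps. I descend and pinch lightly.

>>> send_rows --commands '[[[0.4, 0, 15, 0, 0], [0.4, 0, 29, 0, 0], [0.4, 0, 29, 0, 0], [1, 0, 29, 0, 0], [1, 0, 29, 0, 0], [1, 0, 29, 0, 0], [1, 0, 29, 0, 0], [1, 0, 29, 0, 0], [1, 0, 29, 0, 0]]]' --grip_force 8

```text
t: 4.1
eef_pos: [0.6402, -0.0894, 0.042]
orientation: [-0.025, 0.024, -0.706, 0.707]
ft_force: [1.0, -2.8, 1.0]
grip_width: 0.0237
```

Run:
```python
from h import *
np.set_printoptions(precision=4,suppress=True)
o=get_obs()
p=np.array(o['eef_pos']); plan([])
u=np.array([np.cos(np.radians(4)),np.sin(np.radians(4))])
ts=[]
g=.039
for th in np.linspace(0,1.5708,13):
    if th<.904: ax,az=-.028*th,.028
    else: ax,az=-.0253-.028*np.sin(th-.904),.028*np.cos(th-.904)
    d=ax+g*np.cos(th)-g; z=az+g*np.sin(th)-.028
    ts.append((*(p[:2]+u*d),p[2]+z)); 
plan(ts)
```

```text
t 4.1 pos [ 0.6402 -0.0894  0.042 ] yaw -86.0 F [ 1.  -2.8  1. ] w 0.0237 q6 1.32
t 4.1 pos [ 0.6402 -0.0894  0.042 ] yaw -86.0 F [ 1.  -2.8  1. ] w 0.0237 q6 1.32
(np.float64(0.6401905651790202), np.float64(-0.08935950345309446), np.float64(0.04196834705825075)) -> [0.0, 0.0, 0.0] 0
(np.float64(0.6362014542167904), np.float64(-0.08963844926517209), np.float64(0.047058880390618577)) -> [4.0, -5.1, 0.0] 0
(np.float64(0.6315523598418041), np.float64(-0.0899635456132394), np.float64(0.052062312879531045)) -> [8.7, -10.1, 0.0] 0
(np.float64(0.6262602696036521), np.float64(-0.09033360461211073), np.float64(0.05689303400807334)) -> [14.0, -14.9, 0.0] 0
(np.float64(0.6203531729407967), np.float64(-0.09074666904958636), np.float64(0.06146838841239226)) -> [19.9, -19.5, 0.0] 0
(np.float64(0.6138695822712833), np.float64(-0.09120004587505212), np.float64(0.06571009014449304)) -> [26.4, -23.8, 0.0] 0
(np.float64(0.6068578740315118), np.float64(-0.09169035227853739), np.float64(0.06954556217277022)) -> [33.4, -27.6, 0.0] 0
(np.float64(0.5993874403695622), np.float64(-0.09221273588835302), np.float64(0.07290706016764333)) -> [40.9, -31.0, 0.0] 0
(np.float64(0.5915134366504061), np.float64(-0.09276333986566494), np.float64(0.07545678845238513)) -> [48.8, -33.5, 0.0] 0
(np.float64(0.5833748000425749), np.float64(-0.09333244877721733), np.float64(0.07695442754361739)) -> [56.9, -35.0, 0.0] 0
(np.float64(0.5751107855252297), np.float64(-0.09391032496627016), np.float64(0.07737435230159134)) -> [65.2, -35.4, 0.0] 0
(np.float64(0.5668627933383436), np.float64(-0.09448708076483409), np.float64(0.07670937766371735)) -> [73.5, -34.8, 0.0] 0
(np.float64(0.558771949574093), np.float64(-0.09505284767520115), np.float64(0.0749708815835523)) -> [81.6, -33.1, 0.0] 0
```

>>> send_rows --commands '[[[1, 2, -2.5, 0, 0], [1, 4, -5, 0, 0], [1, 6.5, -7.5, 0, 0], [1, 9, -10, 0, 0], [1, 11.5, -12, 0, 0], [1, 14, -14.5, 0, 0], [1, 17, -16.5, 0, 0], [1, 20, -19, 0, 0], [1, 23, -21, 0, 0], [1, 26.5, -23, 0, 0], [1, 30, -25, 0, 0], [1, 33.5, -27, 0, 0]]]'

```text
t: 5.3
eef_pos: [0.6062, -0.0917, 0.0689]
orientation: [-0.025, 0.025, -0.706, 0.707]
ft_force: [0.8, -4.2, -0.7]
grip_width: 0.0239
```

Run:
```python
from h import *
np.set_printoptions(precision=4,suppress=True)
b,_=snap('side')
plan([])
b=b[...,::-1]
cv2.imwrite('pics/n2.png',cv2.resize(b[95:215,205:325],(500,500),interpolation=3))
```

```text
t 5.35 pos [ 0.6058 -0.0917  0.0691] yaw -86.01 F [ 1.2 -4.6 -0. ] w 0.0243 q6 1.31
```

View pics/n2.png

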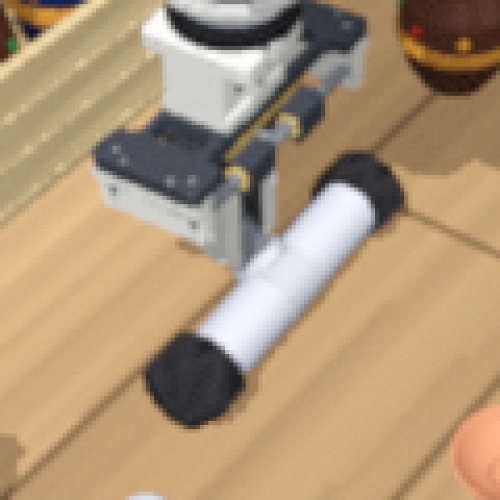

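Mid-roll, the nut is lifting at about 45° with the caps on the counter. I carry on with the second half.

>>> send_rows --commands '[[[1, 3.5, -2, 0, 0], [1, 7.5, -3.5, 0, 0], [1, 11.5, -5, 0, 0], [1, 15.5, -6, 0, 0], [1, 19.5, -7, 0, 0], [1, 23.5, -7.5, 0, 0], [1, 27.5, -7.8, 0, 0], [1, 32, -7.8, 0, 0], [1, 36, -7.5, 0, 0], [1, 40, -7, 0, 0], [1, 44, -6, 0, 0], [1, 48, -5, 0, 0]]]'

```text
t: 6.55
eef_pos: [0.5585, -0.0951, 0.0745]
orientation: [-0.025, 0.024, -0.706, 0.707]
ft_force: [-2.9, -6.6, 5.6]
grip_width: 0.024
```

Run:
```python
from h import *
np.set_printoptions(precision=4,suppress=True)
b,_=snap('side')
plan([])
b=b[...,::-1]
cv2.imwrite('pics/n3.png',cv2.resize(b[95:215,205:325],(500,500),interpolation=3))
```

```text
t 6.6 pos [ 0.558  -0.0952  0.0742] yaw -86.0 F [-1.6 -6.4  7.3] w 0.0237 q6 1.29
```

View pics/n3.png

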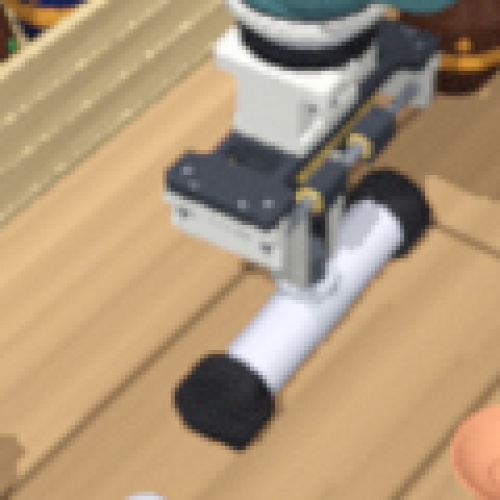

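The pole appears to be down on its flats with the nut up. I open, lift and look.

>>> send_rows --commands '[[[0.4, 0, 0, 0, 0], [0.4, 0, 0, 0, 0], [0.4, 0, 0, 0, 0], [0.4, 0, -20, 0, 0], [0.4, 0, -60, 0, 0], [0.4, 0, -100, -40, 0], [0.4, 0, -130, -90, 0], [0.4, 20, -130, -140, 0], [0.4, 40, -130, -190, 0], [0.4, 60, -130, -230, 0], [0.4, 60, -130, -230, 0], [0.4, 60, -130, -230, 0]]]'

```text
t: 7.8
eef_pos: [0.4821, 0.132, 0.2039]
orientation: [0.026, -0.026, 0.707, -0.707]
ft_force: [-0.4, 0.1, -0.5]
grip_width: 0.0553
```

Run:
```python
from fit import *
a,_=snap('top');b,_=snap('side')
plan([])
polefit(['top','side'],.555,-.095,zc=.022)
for c in('top','side'):
    L=np.load(f'last_{c}.npz'); X=cloud(c,L['d']).reshape(-1,3)
    for lo,hi in((.062,.08),(.05,.062),(.04,.05)):
        q=X[(abs(X[:,0]-.555)<.04)&(abs(X[:,1]+.095)<.04)&(X[:,2]>lo)&(X[:,2]<hi)]
        if len(q): print(c,lo,len(q),q.min(0),q.max(0),q.mean(0))
    q=X[(abs(X[:,0]-.555)<.05)&(abs(X[:,1]+.095)<.14)&(X[:,2]>.01)&(X[:,2]<.06)]; print('ends',np.percentile(q,[.5,99.5],axis=0))
a=a[...,::-1];b=b[...,::-1]
cv2.imwrite('pics/n4.png',np.hstack([cv2.resize(a[130:230,270:370],(400,400),interpolation=3),cv2.resize(b[95:215,205:325],(400,400),interpolation=3)]))
for c in('top','side'): cv2.imwrite(f'pics/full_{c}1.png',(a if c=='top' else b))
```

```text
t 7.9 pos [0.4831 0.1301 0.2036] yaw -85.97 F [-0.1 -1.   0.6] w 0.056 q6 1.71
top 455 axis x at y0 0.5589646339490038 slope dx/dy -0.08003540990758344 z 0.021682770037082147 0.004081934068726742 rms 0.0019556854881589095
side 447 axis x at y0 0.5563588027510019 slope dx/dy -0.0736401888125284 z 0.022800876193750142 0.0005223134408393442 rms 0.0013627920030117777
top 0.062 63 [ 0.5454 -0.1068  0.063 ] [ 0.5712 -0.0828  0.0757] [ 0.5576 -0.0949  0.0699]
top 0.05 17 [ 0.5401 -0.1111  0.0501] [ 0.5761 -0.0816  0.0617] [ 0.5521 -0.0933  0.0545]
top 0.04 122 [ 0.5405 -0.1331  0.0401] [ 0.5769 -0.0561  0.0499] [ 0.5559 -0.0928  0.044 ]
ends [[ 0.5236 -0.2057  0.017 ]
 [ 0.5893  0.0174  0.0546]]
side 0.062 75 [ 0.5423 -0.1052  0.0621] [ 0.5667 -0.0808  0.0761] [ 0.5536 -0.0911  0.0697]
side 0.05 39 [ 0.5416 -0.1105  0.05  ] [ 0.5679 -0.0779  0.0615] [ 0.5512 -0.0871  0.0551]
side 0.04 139 [ 0.5367 -0.1347  0.04  ] [ 0.5741 -0.0555  0.05  ] [ 0.5517 -0.0877  0.0447]
ends [[ 0.5205 -0.2068  0.0113]
 [ 0.5864  0.0192  0.0576]]
```

View pics/n4.png

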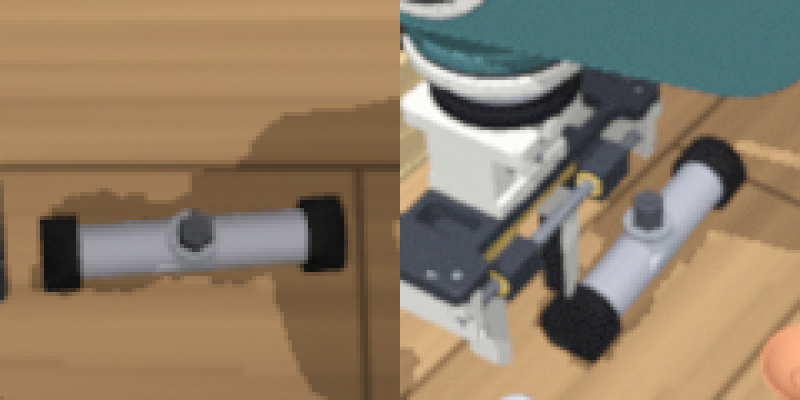

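The pole now stands on its flats: axis z is about 22 mm, and the nut is upright in both views (top crop (197,232), side crop (650,210)). I take socket s3 first.

Run:
```python
from h import *
np.set_printoptions(precision=4,suppress=True)
plan([(.458,.1455,.12,85),(.458,.1455,.055,85)])
```

```text
t 7.9 pos [0.4831 0.1301 0.2036] yaw -85.97 F [-0.1 -1.   0.6] w 0.056 q6 1.71
(0.458, 0.1455, 0.12, 85) -> [23.9, 83.6, -17.1] 0.158
(0.458, 0.1455, 0.055, 85) -> [23.9, 148.6, -17.1] 0.158
```

>>> send_rows --commands '[[[0.4, 24, 0, -17, 0.158], [0.4, 24, 40, -17, 0.158], [0.4, 24, 80, -17, 0.158], [0.4, 24, 120, -17, 0.158], [0.4, 24, 148.5, -17, 0.158], [0.4, 24, 148.5, -17, 0.158], [0.4, 24, 148.5, -17, 0.158]]]'

```text
t: 8.6
eef_pos: [0.4583, 0.1449, 0.0558]
orientation: [0.032, -0.031, -0.706, 0.706]
ft_force: [0.3, 0.0, 0.7]
grip_width: 0.0559
```

Run:
```python
from fit import *
b,_=snap('side')
plan([(.458,.1455,.055,85)])
b=b[...,::-1]
cv2.imwrite('pics/n5.png',cv2.resize(b[175:295,195:315],(500,500),interpolation=3))
```

```text
t 8.65 pos [0.4588 0.1453 0.0567] yaw -95.12 F [1.1 0.5 0.6] w 0.0556 q6 1.91
(0.458, 0.1455, 0.055, 85) -> [0.8, 1.7, -0.2] -0.002
```

View pics/n5.png

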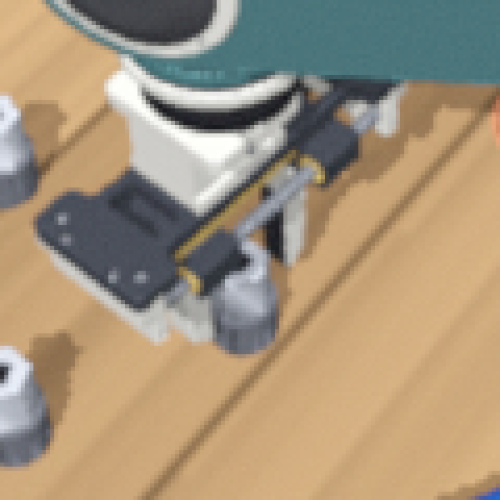

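The socket is between the open fingers (about (245,300)). Closing and lifting.

>>> send_rows --commands '[[[1, 0, 0.5, 0, 0], [1, 0, 0.5, 0, 0], [1, 0, 0.5, 0, 0], [1, 0, 0.5, 0, 0], [1, 0, 0.5, 0, 0], [1, 0, -30, 0, 0], [1, 0, -60, 0, 0], [1, 0, -95, 0, 0], [1, 0, -95, 0, 0], [1, 0, -95, 0, 0]]]' --grip_force 30

```text
t: 9.65
eef_pos: [0.4577, 0.1458, 0.1501]
orientation: [-0.031, 0.031, 0.707, -0.706]
ft_force: [-0.5, -0.1, -2.5]
grip_width: 0.0273
```

Run:
```python
from fit import *
b,_=snap('side')
plan([(.557,-.0952,.150,94.3)])
b=b[...,::-1]
cv2.imwrite('pics/n6.png',cv2.resize(b[145:295,195:345],(500,500),interpolation=3))
```

```text
t 9.7 pos [0.4572 0.1457 0.1491] yaw -95.05 F [-0.8  0.3 -2.5] w 0.0279 q6 1.91
(0.557, -0.0952, 0.15, 94.3) -> [-120.6, -1.0, 231.2] -0.163
```

View pics/n6.png

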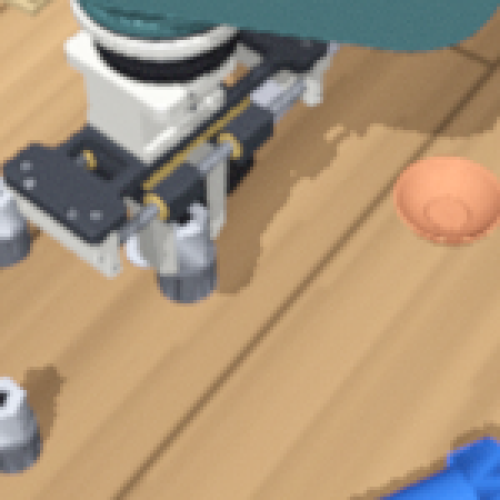

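Socket gripped on its flats (width 27.9 mm) and lifted. I move over the nut.

>>> send_rows --commands '[[[1, -24, 0, 46, -0.033], [1, -48, 0, 92, -0.065], [1, -72, 0, 138, -0.098], [1, -96, 0, 184, -0.13], [1, -120.5, 0, 231, -0.163], [1, -120.5, 0, 231, -0.163], [1, -120.5, 0, 231, -0.163], [1, -120.5, 0, 231, -0.163]]]'

```text
t: 10.5
eef_pos: [0.5567, -0.0943, 0.1488]
orientation: [0.026, -0.027, 0.707, -0.706]
ft_force: [-0.3, 0.1, -2.0]
grip_width: 0.0277
```

Run:
```python
from fit import *
b,_=snap('side');a,_=snap('top')
plan([(.557,-.0952,.125,94.3)])
b=b[...,::-1]
cv2.imwrite('pics/n7.png',cv2.resize(b[95:215,195:315],(500,500),interpolation=3))
```

```text
t 10.6 pos [ 0.5569 -0.0937  0.1496] yaw -85.65 F [ 1.  -0.1 -3.2] w 0.0278 q6 1.28
(0.557, -0.0952, 0.125, 94.3) -> [-0.0, 24.6, 1.5] 0.001
```

View pics/n7.png

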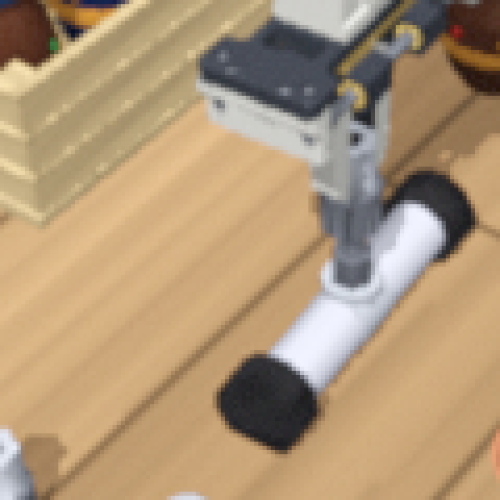

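The socket is directly above the nut (about (355,240)). Lowering gently.

>>> send_rows --commands '[[[1, 0, 12, 1, 0], [1, 0, 24, 1, 0], [1, 0, 26, 1, 0], [1, 0, 28, 1, 0], [1, 0, 30, 1, 0], [1, 0, 32, 1, 0], [1, 0, 33, 1, 0], [1, 0, 33, 1, 0]]]'

```text
t: 11.4
eef_pos: [0.559, -0.0955, 0.121]
orientation: [0.028, -0.025, 0.707, -0.707]
ft_force: [-6.0, 6.9, 28.9]
grip_width: 0.0282
```

Run:
```python
from fit import *
plan([(.557,-.0952,.103,94.3)])
```

```text
t 11.4 pos [ 0.559  -0.0955  0.121 ] yaw -85.7 F [-6.   6.9 28.9] w 0.0282 q6 1.28
(0.557, -0.0952, 0.103, 94.3) -> [2.0, 18.0, -0.5] -0.0
```

>>> send_rows --commands '[[[1, 0, -3, 0, 0], [1, 1.5, -3, 0, 0], [1, 1.5, -2, 1.5, 0.06], [1, -1.5, -2, 1.5, 0.06], [1, -1.5, -2, -1.5, -0.06], [1, 1.5, -2, -1.5, -0.06], [1, 0, -2, 0, 0], [1, 0, -1, 0, 0.0], [1, 0, 0, 0, 0]]]'

```text
t: 12.3
eef_pos: [0.559, -0.0955, 0.1208]
orientation: [0.028, -0.025, 0.707, -0.706]
ft_force: [-6.1, 9.4, 38.0]
grip_width: 0.0276
```

Run:
```python
from fit import *
b,_=snap('side')
plan([(.557,-.0952,.103,94.3)])
b=b[...,::-1]
cv2.imwrite('pics/n8.png',cv2.resize(b[95:215,195:315],(500,500),interpolation=3))
```

```text
t 12.35 pos [ 0.559  -0.0955  0.1208] yaw -85.7 F [-4.8  8.9 31.4] w 0.028 q6 1.28
(0.557, -0.0952, 0.103, 94.3) -> [2.0, 17.8, -0.4] 0.0
```

View pics/n8.png

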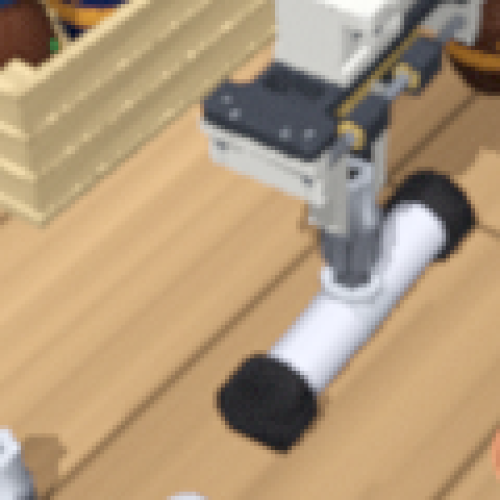

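The nut is still visible below the skirt and there is 30+ N with no further travel, so s3 does not fit. I stand it back where it was.

>>> send_rows --commands '[[[1, 0, -15, 0, 0], [1, 0, -33, 0, 0], [1, 0, -33, 0, 0], [1, 0, -33, 0, 0]]]'

```text
t: 12.75
eef_pos: [0.5573, -0.0961, 0.1497]
orientation: [-0.026, 0.026, -0.707, 0.707]
ft_force: [-1.0, -0.5, -3.4]
grip_width: 0.0277
```

Run:
```python
from fit import *
plan([(.4575,.1455,.150,85),(.4575,.1455,.060,85)])
```

```text
t 12.75 pos [ 0.5573 -0.0961  0.1497] yaw -85.72 F [-1.  -0.5 -3.4] w 0.0277 q6 1.28
(0.4575, 0.1455, 0.15, 85) -> [81.5, -0.4, -248.3] 0.162
(0.4575, 0.1455, 0.06, 85) -> [81.5, 89.6, -248.3] 0.162
```

>>> send_rows --commands '[[[1, 15, 0, -45, 0.03], [1, 30, 0, -90, 0.06], [1, 45, 0, -135, 0.09], [1, 60, 0, -180, 0.12], [1, 75, 0, -225, 0.15], [1, 81.5, 30, -248, 0.162], [1, 81.5, 60, -248, 0.162], [1, 81.5, 85, -248, 0.162], [1, 81.5, 88, -248, 0.162], [1, 81.5, 90, -248, 0.162], [1, 81.5, 91, -248, 0.162], [1, 81.5, 91, -248, 0.162]]]'

```text
t: 13.95
eef_pos: [0.4582, 0.1452, 0.0602]
orientation: [-0.03, 0.031, 0.707, -0.706]
ft_force: [0.7, 0.2, -2.4]
grip_width: 0.0279
```

Run:
```python
from fit import *
b,_=snap('side')
plan([(.4575,.1455,.056,85)])
b=b[...,::-1]
cv2.imwrite('pics/n9.png',cv2.resize(b[175:295,195:315],(500,500),interpolation=3))
```

```text
t 14.0 pos [0.4581 0.1452 0.0601] yaw -95.02 F [ 0.4 -0.7 -2.1] w 0.028 q6 1.91
(0.4575, 0.1455, 0.056, 85) -> [0.7, 4.1, -0.2] -0.0
```

View pics/n9.png

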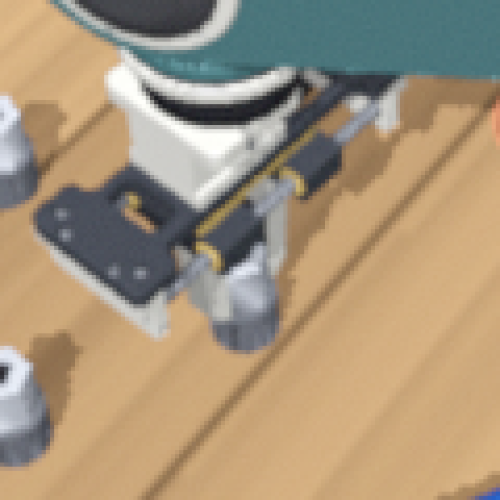

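Lower in 1 mm steps until it touches the counter.

>>> send_rows --commands '[[[1, 0, 2, 0, 0], [1, 0, 3, 0, 0], [1, 0, 4, 0, 0], [1, 0, 5, 0, 0], [1, 0, 5, 0, 0]]]'

```text
t: 14.5
eef_pos: [0.4578, 0.1453, 0.0549]
orientation: [0.031, -0.031, -0.706, 0.706]
ft_force: [-4.2, -1.4, 8.1]
grip_width: 0.0279
```

Run:
```python
from fit import *
plan([])
```

```text
t 14.5 pos [0.4578 0.1453 0.0549] yaw -95.0 F [-4.2 -1.4  8.1] w 0.0279 q6 1.91
```

>>> send_rows --commands '[[[1, 0, -0.5, 0, 0], [0.4, 0, -0.5, 0, 0], [0.4, 0, -0.5, 0, 0], [0.4, 0, -0.5, 0, 0], [0.4, 0, -30, 0, 0], [0.4, 0, -65, 0, 0], [0.4, 0, -95, 0, 0], [0.4, 0, -95, 0, 0], [0.4, 0, -95, 0, 0]]]'

```text
t: 15.4
eef_pos: [0.4578, 0.1453, 0.1494]
orientation: [-0.03, 0.031, 0.707, -0.706]
ft_force: [-0.5, 0.0, -0.1]
grip_width: 0.0555
```

Run:
```python
from fit import *
plan([(.513,.2672,.150,81),(.513,.2672,.0565,81)])
```

```text
t 15.4 pos [0.4578 0.1453 0.1494] yaw -94.99 F [-0.5  0.  -0.1] w 0.0555 q6 1.91
(0.513, 0.2672, 0.15, 81) -> [-44.4, -0.5, -126.2] 0.07
(0.513, 0.2672, 0.0565, 81) -> [-44.3, 93.0, -126.2] 0.07
```

>>> send_rows --commands '[[[0.4, -15, 0, -42, 0.03], [0.4, -30, 0, -84, 0.06], [0.4, -44.5, 0, -126, 0.07], [0.4, -44.5, 0, -126, 0.07], [0.4, -44.5, 35, -126, 0.07], [0.4, -44.5, 70, -126, 0.07], [0.4, -44.5, 93, -126, 0.07], [0.4, -44.5, 93, -126, 0.07], [0.4, -44.5, 93, -126, 0.07]]]'

```text
t: 16.3
eef_pos: [0.5127, 0.2665, 0.0561]
orientation: [0.056, -0.055, -0.705, 0.705]
ft_force: [-0.1, 0.4, 1.3]
grip_width: 0.0558
```

Run:
```python
from fit import *
b,_=snap('side')
plan([(.513,.2672,.0565,81)])
b=b[...,::-1]
cv2.imwrite('pics/n10.png',cv2.resize(b[175:325,125:275],(500,500),interpolation=3))
```

```text
t 16.35 pos [0.5132 0.2668 0.0571] yaw -99.02 F [ 0.6 -0.6  0.4] w 0.0554 q6 2.16
(0.513, 0.2672, 0.0565, 81) -> [0.2, 0.6, -0.4] -0.0
```

View pics/n10.png

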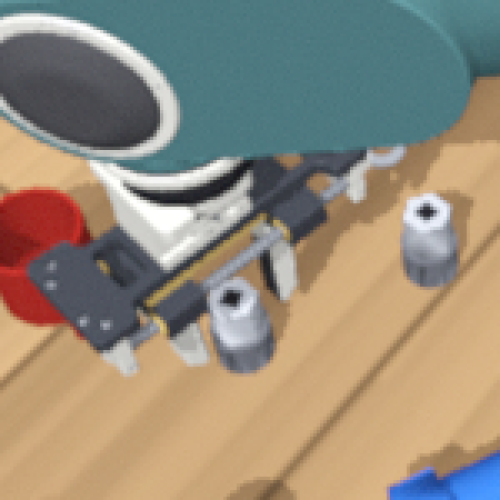

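s3 stands upright (430,240), and s2 is between the fingers (238,325). Grip and lift.

>>> send_rows --commands '[[[1, 0, 0, 0, 0], [1, 0, 0, 0, 0], [1, 0, 0, 0, 0], [1, 0, 0, 0, 0], [1, 0, 0, 0, 0], [1, 0, -30, 0, 0], [1, 0, -65, 0, 0], [1, 0, -95, 0, 0], [1, 0, -95, 0, 0], [1, 0, -95, 0, 0]]]'

```text
t: 17.35
eef_pos: [0.5128, 0.2669, 0.1509]
orientation: [-0.055, 0.056, 0.705, -0.705]
ft_force: [-0.8, 0.6, -3.6]
grip_width: 0.0283
```

Run:
```python
from fit import *
plan([(.558,-.0952,.150,94.3)])
```

```text
t 17.35 pos [0.5128 0.2669 0.1509] yaw -99.0 F [-0.8  0.6 -3.6] w 0.0283 q6 2.16
(0.558, -0.0952, 0.15, 94.3) -> [-101.3, 0.9, 350.6] -0.232
```

>>> send_rows --commands '[[[1, -13, 0, 44, -0.03], [1, -26, 0, 88, -0.06], [1, -38, 0, 132, -0.09], [1, -51, 0, 176, -0.12], [1, -64, 0, 220, -0.15], [1, -76, 0, 264, -0.18], [1, -89, 0, 308, -0.21], [1, -101.5, 0, 350.5, -0.232], [1, -101.5, 0, 350.5, -0.232], [1, -101.5, 0, 350.5, -0.232], [1, -101.5, 0, 350.5, -0.232]]]'

```text
t: 18.45
eef_pos: [0.5579, -0.0945, 0.1499]
orientation: [0.026, -0.027, 0.707, -0.706]
ft_force: [-0.1, 0.6, -3.1]
grip_width: 0.0273
```

Run:
```python
from fit import *
plan([(.558,-.0952,.117,94.3)])
```

```text
t 18.45 pos [ 0.5579 -0.0945  0.1499] yaw -85.7 F [-0.1  0.6 -3.1] w 0.0273 q6 1.28
(0.558, -0.0952, 0.117, 94.3) -> [-0.1, 32.9, 0.8] -0.0
```

>>> send_rows --commands '[[[1, 0, 12, 0.8, 0], [1, 0, 24, 0.8, 0], [1, 0, 26, 0.8, 0], [1, 0, 28, 0.8, 0], [1, 0, 30, 0.8, 0], [1, 0, 32, 0.8, 0], [1, 0, 33, 0.8, 0], [1, 0, 33, 0.8, 0]]]'

```text
t: 19.25
eef_pos: [0.5603, -0.0953, 0.1225]
orientation: [-0.029, 0.024, -0.706, 0.707]
ft_force: [-6.8, 5.6, 40.2]
grip_width: 0.028
```

Run:
```python
from fit import *
plan([(.558,-.0952,.103,94.3)])
```

```text
t 19.25 pos [ 0.5603 -0.0953  0.1225] yaw -85.66 F [-6.8  5.6 40.2] w 0.028 q6 1.28
(0.558, -0.0952, 0.103, 94.3) -> [2.4, 19.5, -0.2] 0.001
```

It is blocked again at z = 0.1225 (s3: 0.121), as expected for the 19 and 21 mm mouths. I return s2 to its place.

>>> send_rows --commands '[[[1, 0, -15, 0, 0], [1, 0, -33, 0, 0], [1, 0, -33, 0, 0], [1, 0, -33, 0, 0]]]'

```text
t: 19.65
eef_pos: [0.5582, -0.0957, 0.1503]
orientation: [0.026, -0.027, 0.707, -0.707]
ft_force: [0.2, 0.5, -3.4]
grip_width: 0.028
```

Run:
```python
from fit import *
plan([(.513,.267,.150,81)])
```

```text
t 19.65 pos [ 0.5582 -0.0957  0.1503] yaw -85.69 F [ 0.2  0.5 -3.4] w 0.028 q6 1.28
(0.513, 0.267, 0.15, 81) -> [17.8, 0.3, -365.1] 0.232
```

>>> send_rows --commands '[[[1, 2, 0, -44, 0.03], [1, 4, 0, -88, 0.06], [1, 6, 0, -132, 0.09], [1, 9, 0, -176, 0.12], [1, 11, 0, -220, 0.15], [1, 13, 0, -264, 0.18], [1, 15, 0, -308, 0.21], [1, 18, 0, -350, 0.232], [1, 18, 0, -365, 0.232], [1, 18, 30, -365, 0.232], [1, 18, 60, -365, 0.232], [1, 18, 60, -365, 0.232]]]'

```text
t: 20.85
eef_pos: [0.5109, 0.2655, 0.086]
orientation: [0.058, -0.053, -0.704, 0.706]
ft_force: [-0.3, 0.3, -2.5]
grip_width: 0.0279
```

Run:
```python
from fit import *
b,_=snap('side')
plan([(.513,.267,.057,81)])
b=b[...,::-1]
cv2.imwrite('pics/n11.png',cv2.resize(b[95:325,125:355],(600,600),interpolation=3))
```

```text
t 20.9 pos [0.512  0.2659 0.0888] yaw -99.0 F [ 0.3 -0.2 -2.2] w 0.0282 q6 2.16
(0.513, 0.267, 0.057, 81) -> [-0.9, 31.8, -1.4] -0.0
```

View pics/n11.png

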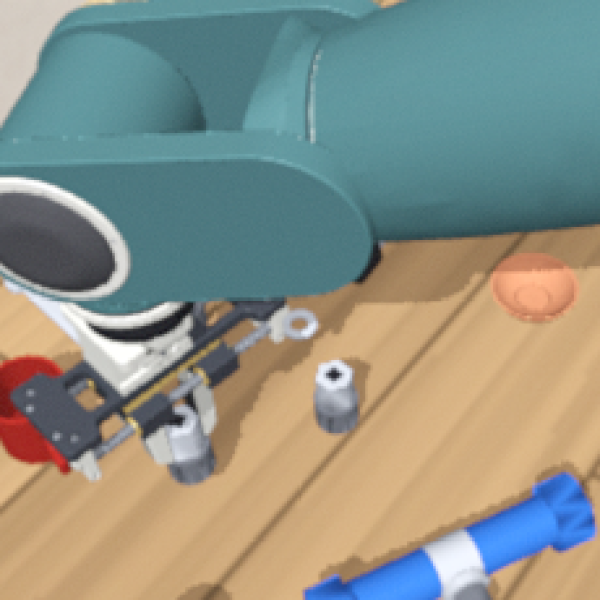

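s2 is held over its old spot, and the cup sits below the gripper body's level. Lower it and release.

>>> send_rows --commands '[[[1, 0, 20, 0, 0], [1, 0, 29, 0, 0], [1, 0, 31, 0, 0], [1, 0, 32, 0, 0], [1, 0, 33, 0, 0], [1, 0, 33, 0, 0]]]'

```text
t: 21.5
eef_pos: [0.5134, 0.2668, 0.0588]
orientation: [-0.055, 0.056, 0.705, -0.705]
ft_force: [-0.8, 0.2, -2.3]
grip_width: 0.028
```

Run:
```python
from fit import *
plan([(.513,.267,.057,81)])
```

```text
t 21.5 pos [0.5134 0.2668 0.0588] yaw -99.01 F [-0.8  0.2 -2.3] w 0.028 q6 2.16
(0.513, 0.267, 0.057, 81) -> [0.4, 1.8, -0.2] -0.0
```

>>> send_rows --commands '[[[1, 0, 1, 0, 0], [1, 0, 2, 0, 0], [1, 0, 3, 0, 0], [1, 0, 3, 0, 0]]]'

```text
t: 21.9
eef_pos: [0.5132, 0.2667, 0.0556]
orientation: [-0.055, 0.056, 0.705, -0.705]
ft_force: [-2.1, -1.1, 2.7]
grip_width: 0.0281
```

Run:
```python
from fit import *
plan([(.513,.267,.057,81)])
```

```text
t 21.9 pos [0.5132 0.2667 0.0556] yaw -99.01 F [-2.1 -1.1  2.7] w 0.0281 q6 2.16
(0.513, 0.267, 0.057, 81) -> [0.3, -1.4, -0.2] -0.0
```

>>> send_rows --commands '[[[0.5, 0, 0, 0, 0], [0.5, 0, 0, 0, 0], [0.5, 0, 0, 0, 0], [0.5, 0, -30, 0, 0], [0.5, 0, -65, 0, 0], [0.5, 0, -95, 0, 0], [0.5, 0, -95, 0, 0], [0.5, 0, -95, 0, 0]]]'

```text
t: 22.7
eef_pos: [0.5133, 0.2667, 0.1504]
orientation: [-0.055, 0.056, 0.705, -0.705]
ft_force: [-0.3, 0.2, -1.2]
grip_width: 0.046
```

Run:
```python
from fit import *
plan([(.631,.1462,.150,69),(.631,.1462,.056,69)])
```

```text
t 22.7 pos [0.5133 0.2667 0.1504] yaw -99.01 F [-0.3  0.2 -1.2] w 0.046 q6 2.16
(0.631, 0.1462, 0.15, 69) -> [-135.1, 0.5, 100.6] 0.209
(0.631, 0.1462, 0.056, 69) -> [-135.1, 94.5, 100.7] 0.209
```

>>> send_rows --commands '[[[0.5, -34, 0, 25, 0.05], [0.5, -68, 0, 50, 0.1], [0.5, -102, 0, 75, 0.16], [0.5, -135, 0, 100.5, 0.209], [0.5, -135, 0, 100.5, 0.209], [0.5, -135, 30, 100.5, 0.209], [0.5, -135, 60, 100.5, 0.209], [0.5, -135, 60, 100.5, 0.209]]]'

```text
t: 23.5
eef_pos: [0.6281, 0.1461, 0.0846]
orientation: [0.131, -0.126, -0.694, 0.696]
ft_force: [-0.0, 0.3, -0.8]
grip_width: 0.0465
```

Run:
```python
from fit import *
b,_=snap('side')
plan([(.631,.1462,.0565,69)])
b=b[...,::-1]
cv2.imwrite('pics/n12.png',cv2.resize(b[145:325,125:305],(600,600),interpolation=3))
```

```text
t 23.55 pos [0.6292 0.1463 0.0875] yaw -110.96 F [-0.2  0.6  1. ] w 0.0465 q6 2.13
(0.631, 0.1462, 0.0565, 69) -> [-1.9, 31.0, -0.6] 0.001
```

View pics/n12.png

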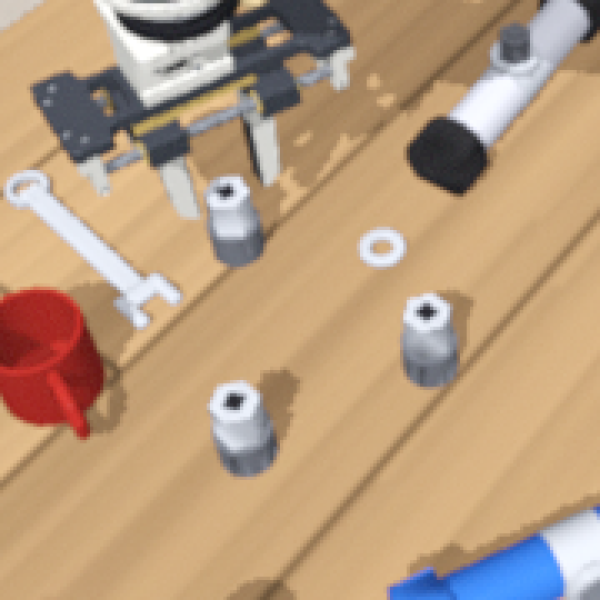

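s2 and s3 both stand upright, the fingers line up with s1, and the spanner is well clear. I descend, grip and lift.

>>> send_rows --commands '[[[0.5, 0, 20, 0, 0], [0.5, 0, 30, 0, 0], [0.5, 0, 30, 0, 0], [1, 0, 30, 0, 0], [1, 0, 30, 0, 0], [1, 0, 30, 0, 0], [1, 0, 30, 0, 0], [1, 0, 30, 0, 0]]]'

```text
t: 24.35
eef_pos: [0.6311, 0.1463, 0.061]
orientation: [-0.128, 0.129, 0.695, -0.695]
ft_force: [-1.0, 0.5, 5.7]
grip_width: 0.0278
```

Run:
```python
from fit import *
plan([(.631,.1462,.0565,69)])
```

```text
t 24.35 pos [0.6311 0.1463 0.061 ] yaw -110.99 F [-1.   0.5  5.7] w 0.0278 q6 2.13
(0.631, 0.1462, 0.0565, 69) -> [0.1, 4.5, 0.1] 0.0
```

>>> send_rows --commands '[[[1, 0, -30, 0, 0], [1, 0, -65, 0, 0], [1, 0, -95, 0, 0], [1, 0, -95, 0, 0], [1, 0, -95, 0, 0]]]'

```text
t: 24.85
eef_pos: [0.6306, 0.1463, 0.1549]
orientation: [-0.129, 0.129, 0.695, -0.695]
ft_force: [-0.3, -0.6, -3.3]
grip_width: 0.0282
```

Run:
```python
from fit import *
b,_=snap('side')
a,_=snap('top')
plan([(.5585,-.0955,.156,94.3)])
b=b[...,::-1]
cv2.imwrite('pics/n13.png',cv2.resize(b[95:295,125:325],(600,600),interpolation=3))
polefit(['top','side'],.557,-.095,zc=.022)
```

```text
t 24.95 pos [0.6301 0.1462 0.1533] yaw -110.98 F [ 0.1  0.1 -2.7] w 0.028 q6 2.13
(0.5585, -0.0955, 0.156, 94.3) -> [-19.7, -2.4, 251.3] -0.441
top 454 axis x at y0 0.558949074734183 slope dx/dy -0.07538821605075044 z 0.021740701875602387 0.0011512868389208185 rms 0.0019986208468629465
side 446 axis x at y0 0.5562454209019407 slope dx/dy -0.07535247507625907 z 0.02279859653027948 -0.0008634858866280746 rms 0.0012160313906376908
```

View pics/n13.png

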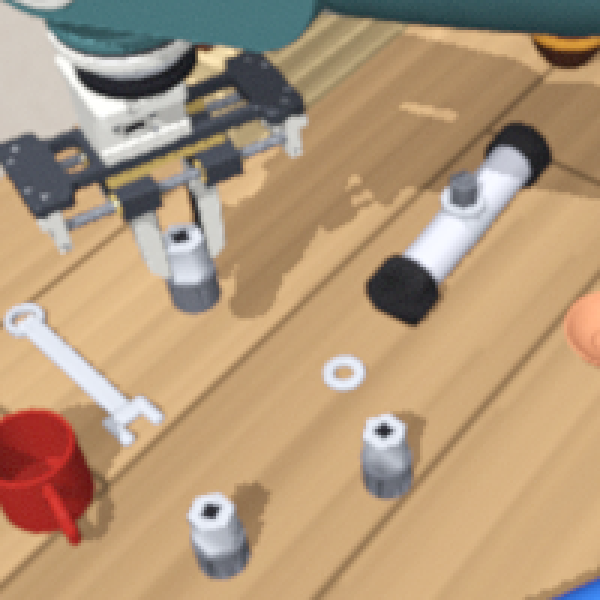

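s1 is lifted, and the pole and other sockets are unmoved. The socket looks off-centre in the pads, so I measure where it sits relative to the TCP.

Run:
```python
from fit import *
for z in(.150,.154,.158):
    print(z,np.array(hexfit('side',.630,.146,z=z)))
uv,_=w2c('side',[[.630,.146,.154],[.630,.146,.0923],[.630,.146,.1533-.022]]);print((uv-[125,95])*3)
# depth points on socket
X=cloud('side',np.load('last_side.npz')['d']).reshape(-1,3)
q=X[(np.hypot(X[:,0]-.628,X[:,1]-.146)<.022)&(X[:,2]>.085)&(X[:,2]<.12)];print(len(q),q.min(0),q.max(0))
for zz in np.arange(.085,.165,.006):
    r=X[(np.hypot(X[:,0]-.628,X[:,1]-.146)<.024)&(abs(X[:,2]-zz)<.003)]
    if len(r):print(round(zz,3),len(r),r.min(0)[:2],r.max(0)[:2])
```

```text
0.15 [ 0.6345  0.1428 14.8182 -0.1557]
0.154 [ 0.6313  0.1451 15.0006 -0.1554]
0.158 [ 0.6279  0.1477 13.6517 -0.1542]
[[180.4519 237.0353]
 [194.8993 294.9688]
 [185.9513 259.0876]]
132 [0.6103 0.1326 0.0937] [0.6382 0.1659 0.1196]
0.091 1 [0.6124 0.1449] [0.6124 0.1449]
0.097 29 [0.6106 0.1326] [0.6373 0.165 ]
0.103 31 [0.6106 0.1368] [0.6372 0.1655]
0.109 34 [0.6107 0.1341] [0.6357 0.1653]
0.115 26 [0.6105 0.1364] [0.6382 0.1646]
0.121 52 [0.6102 0.1325] [0.6407 0.166 ]
0.127 45 [0.6129 0.1314] [0.6348 0.1639]
0.133 32 [0.6153 0.1287] [0.6311 0.1683]
0.139 41 [0.6143 0.1289] [0.6316 0.1691]
0.145 34 [0.6143 0.1279] [0.6297 0.1673]
0.151 53 [0.6134 0.1267] [0.6353 0.1697]
0.157 127 [0.6129 0.1275] [0.6442 0.1699]
0.163 24 [0.6129 0.1274] [0.6319 0.1697]
```

The socket is centred at about (0.6305, 0.146), matching the TCP, with its rim about 60 mm below. I move over the nut.

>>> send_rows --commands '[[[1, -3, -2, 42, -0.073], [1, -6, -2, 84, -0.147], [1, -10, -2, 126, -0.22], [1, -13, -2, 168, -0.294], [1, -16, -2, 210, -0.367], [1, -19.5, -2, 251, -0.441], [1, -19.5, -2, 251, -0.441], [1, -19.5, -2, 251, -0.441], [1, -19.5, -2, 251, -0.441]]]'

```text
t: 25.85
eef_pos: [0.559, -0.0943, 0.1563]
orientation: [0.026, -0.027, 0.707, -0.706]
ft_force: [-0.1, 0.4, -2.1]
grip_width: 0.0276
```

Run:
```python
from fit import *
plan([(.5585,-.0955,.125,94.3)])
```

```text
t 25.85 pos [ 0.559  -0.0943  0.1563] yaw -85.73 F [-0.1  0.4 -2.1] w 0.0276 q6 1.28
(0.5585, -0.0955, 0.125, 94.3) -> [0.5, 31.3, 1.1] -0.0
```

>>> send_rows --commands '[[[1, 0.5, 12, 1, 0], [1, 0.5, 23, 1, 0], [1, 0.5, 26, 1, 0], [1, 0.5, 28, 1, 0], [1, 0.5, 30, 1, 0], [1, 0.5, 32, 1, 0], [1, 0.5, 34, 1, 0], [1, 0.5, 36, 1, 0], [1, 0.5, 36, 1, 0]]]'

```text
t: 26.75
eef_pos: [0.5584, -0.096, 0.1208]
orientation: [0.026, -0.027, 0.707, -0.707]
ft_force: [-2.5, 1.3, -0.3]
grip_width: 0.0279
```

Run:
```python
from fit import *
plan([(.5585,-.0955,.108,94.3)])
```

```text
t 26.75 pos [ 0.5584 -0.096   0.1208] yaw -85.72 F [-2.5  1.3 -0.3] w 0.0279 q6 1.28
(0.5585, -0.0955, 0.108, 94.3) -> [-0.2, 12.8, -0.5] -0.0
```

It is sliding over the nut with almost no force. I continue down.

>>> send_rows --commands '[[[1, 0, 4, 0, 0], [1, 0, 8, 0, 0], [1, 0, 10, 0, 0], [1, 0, 11, 0, 0], [1, 0, 12, 0, 0], [1, 0, 13, 0, 0], [1, 0, 14, 0, 0], [1, 0, 14, 0, 0]]]'

```text
t: 27.55
eef_pos: [0.5593, -0.0961, 0.109]
orientation: [-0.027, 0.026, -0.707, 0.707]
ft_force: [-6.8, 3.9, 14.9]
grip_width: 0.028
```

Run:
```python
from fit import *
plan([])
```

```text
t 27.55 pos [ 0.5593 -0.0961  0.109 ] yaw -85.71 F [-6.8  3.9 14.9] w 0.028 q6 1.28
```

>>> send_rows --commands '[[[1, 0.5, 1, 0, 0], [1, 0.5, 2, 0, 0], [1, 0.5, 3, 0, 0], [1, 0.5, 3, 0, 0], [1, 0.5, 3, 0, 0]]]' --grip_force 45

```text
t: 28.05
eef_pos: [0.56, -0.0962, 0.1089]
orientation: [-0.029, 0.024, -0.706, 0.707]
ft_force: [-10.6, 4.8, 37.3]
grip_width: 0.028
```

Run:
```python
from fit import *
b,_=snap('side');a,_=snap('top')
plan([])
b=b[...,::-1];a=a[...,::-1]
cv2.imwrite('pics/n14.png',cv2.resize(b[95:215,195:315],(600,600),interpolation=3))
cv2.imwrite('pics/n14t.png',a);cv2.imwrite('pics/n14s.png',b)
for zz in np.arange(.03,.13,.005):
    X=cloud('side',np.load('last_side.npz')['d']).reshape(-1,3)
    r=X[(np.hypot(X[:,0]-.557,X[:,1]+.0945)<.024)&(abs(X[:,2]-zz)<.0025)]
    if len(r):print(round(zz,3),len(r),r.min(0)[:2],r.max(0)[:2])
polefit(['side'],.557,-.095,zc=.022)
```

```text
t 28.15 pos [ 0.56   -0.0962  0.1088] yaw -85.71 F [-11.1   5.2  38.3] w 0.0274 q6 1.28
0.03 12 [ 0.5356 -0.1064] [ 0.5393 -0.0824]
0.035 24 [ 0.5362 -0.1129] [ 0.5714 -0.0751]
0.04 26 [ 0.5391 -0.1151] [ 0.5704 -0.0712]
0.045 24 [ 0.5383 -0.0991] [ 0.5715 -0.0726]
0.05 22 [ 0.5396 -0.0957] [ 0.5711 -0.0765]
0.055 24 [ 0.5371 -0.0991] [ 0.572 -0.077]
0.06 24 [ 0.5395 -0.0996] [ 0.5648 -0.0758]
0.065 19 [ 0.5392 -0.0992] [ 0.5705 -0.0761]
0.07 25 [ 0.5389 -0.1014] [ 0.5699 -0.0766]
0.075 23 [ 0.5401 -0.1135] [ 0.5697 -0.0753]
0.08 42 [ 0.5403 -0.1137] [ 0.5702 -0.0768]
0.085 10 [ 0.542  -0.0964] [ 0.551  -0.0805]
0.09 12 [ 0.5442 -0.1122] [ 0.552  -0.0803]
0.095 13 [ 0.5431 -0.1181] [ 0.5531 -0.0735]
0.1 18 [ 0.5429 -0.1173] [ 0.5535 -0.075 ]
0.105 14 [ 0.5437 -0.1169] [ 0.5525 -0.0747]
0.11 50 [ 0.5437 -0.1175] [ 0.569  -0.0748]
0.115 19 [ 0.5463 -0.1166] [ 0.5693 -0.0751]
0.12 16 [ 0.5485 -0.1164] [ 0.5681 -0.0728]
0.125 8 [ 0.5497 -0.1171] [ 0.5545 -0.0719]
side 418 axis x at y0 0.5569533888078528 slope dx/dy -0.07650426175866581 z 0.023204602470326564 -0.00042194335341707494 rms 0.0012819163804111888
```

View pics/n14.png

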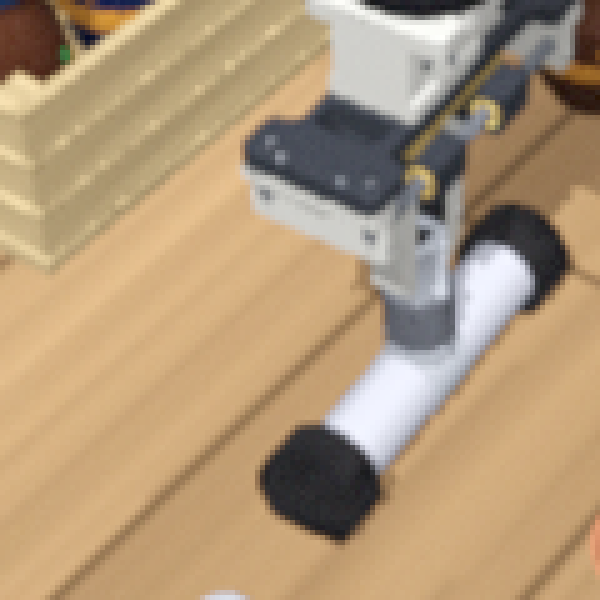

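View pics/n14s.png

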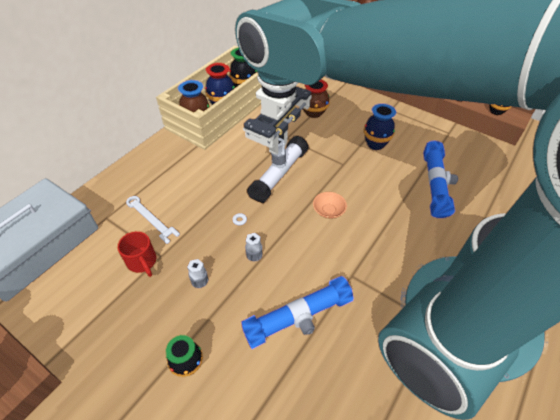

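View pics/n14t.png

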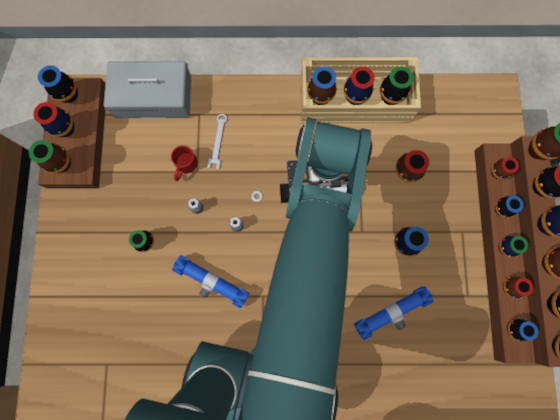

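The skirt sits on the boss (side crop about (420,350)) and no nut is visible. TCP z did not change between 15 N and 38 N. I ease the push to a moderate level before handing in.

>>> send_rows --commands '[[[1, 0, -1, 0, 0], [1, 0, -2, 0, 0], [1, 0, -2, 0, 0], [1, 0, -2, 0, 0], [1, 0, -2, 0, 0]]]'

```text
t: 28.65
eef_pos: [0.5594, -0.0962, 0.1089]
orientation: [-0.028, 0.025, -0.706, 0.707]
ft_force: [-6.7, 3.0, 19.5]
grip_width: 0.0276
```

Run:
```python
from fit import *
plan([])
```

```text
t 28.65 pos [ 0.5594 -0.0962  0.1089] yaw -85.71 F [-6.7  3.  19.5] w 0.0276 q6 1.28
```

The TCP was at 0.061 when gripping the socket on the counter and is at 0.109 now, so the rim is at 48 mm, exactly the boss face. Handing in.

Run:
```python
from h import *
print(job.job_done())
```

```text
the job is handed in; nothing more can be done
None
```

The job is handed in: the pole is on its flats with the nut up, and the socket that fits is fully home on the nut and still gripped. `job_done` reports no verdict.

- **Roll:** I pinched the nut lightly and rolled the pole a quarter turn towards the robot. The cameras put its axis about 22 mm up, with the nut upright.
- **Sockets that do not fit:** Two sockets stopped at the nut's end, with the tool at 121 and 122.5 mm. I stood each back upright where it had been. I re-tried only the first with small shifts and turns.
- **Socket that fits:** The third slid down to a rim height of about 48 mm, which is the boss face. It did not move between 15 and 38 N of push. I eased the push to about 20 N, at a grip force of 45 N.
- **Last pictures:** Both rejected sockets stood upright, the pole had hardly moved, and the pots and other things looked untouched. The clock was at about 29 s.

**What disagreed:** The two cameras differ by about 2.6 mm in x, so I used averages, and the seated socket still carries a small sideways force of about 7 N. The first two stops also read about 2 mm lower than I worked out from the sizes, but still 15 to 20 mm above the boss as described.

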